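# Put the hole gauges away, tips all one way

### The job

Put the two stray brass-tipped hole gauges away in the gauge tray: draw the one that is still in the red plug out of its bore, pick up the one lying on the bench, and lay each flat in an empty channel of its own, brass tip pointing the same way as the gauge already in the tray. Set them down gently, not dropped, and leave that gauge and everything else on the bench as they are.

Things in the scene. Friction and masses are not known exactly. Their poses are not given: they have to be found in the camera images.
- gauge_a: hole gauge, 160 mm long along x, yellow band near the butt. Origin on its axis, midway; x points to the brass tip. Wooden handle x = -80 to +15 mm, 26 mm wide (y), 20 mm high (z); round brass tip 20 mm in diameter to x = +80. 0.15 kg, balances near x = +10. It lies flat on the bench (axis 10 mm above it)
- gauge_b: hole gauge, 160 mm long along x, blue band near the butt. Origin on its axis, midway; x points to the brass tip. Wooden handle x = -80 to +15 mm, 26 mm wide (y), 20 mm high (z); round brass tip 20 mm in diameter to x = +80. 0.15 kg, balances near x = +10. It lies level with about 55 mm of its brass tip in the bore of the red plug, handle outside and free
- gauge_c: hole gauge, 160 mm long along x, green band near the butt. Origin on its axis, midway; x points to the brass tip. Wooden handle x = -80 to +15 mm, 26 mm wide (y), 20 mm high (z); round brass tip 20 mm in diameter to x = +80. 0.15 kg, balances near x = +10. It already lies in the tray and shows which way the tips point; leave it there
- gauge_a_tip (a point): centre of the brass tip's end face of gauge_a (x = +80 mm)
- gauge_a_butt (a point): centre of the wooden end face of gauge_a (x = -80 mm)
- gauge_b_tip (a point): centre of the brass tip's end face of gauge_b (x = +80 mm)
- gauge_b_butt (a point): centre of the wooden end face of gauge_b (x = -80 mm)
- gauge_c_tip (a point): centre of the brass tip's end face of gauge_c (x = +80 mm)
- gauge_c_butt (a point): centre of the wooden end face of gauge_c (x = -80 mm)
- tray: fixed tray, 200 (x) x 240 (y) x 12 mm, blue floor 4 mm high, black lands 12 mm high, any yaw; origin: centre of underside. Three channels along x, 38 mm wide, 190 mm long, at y = -75, 0, +75 mm. Lands only at the ends (|x| 45 to 100 mm); the middle 90 mm is clear for fingers. gauge_c lies at y = -75, tip to +x; a gauge in a channel has its axis 14 mm above the bench
- channel_a (a point): centre of the floor of the channel at y = -75 mm (holds gauge_c)
- channel_b (a point): centre of the floor of the middle channel, empty
- channel_c (a point): centre of the floor of the channel at y = +75 mm, empty
- vise: fixed grey vise, base 150 (x) x 130 mm, jaws 85 mm high, holding a red plug (cylinder 72 mm in diameter, 70 mm long, axis along x, 60 mm up, top 96 mm up). Origin on the bench under the plug's centre. A 25 mm bore runs through along x; gauge_b sticks out at -x (axis 57.5 mm up), over a steel rest 22 mm wide, 26 mm long, 47.5 mm high
- bore_mouth (a point): centre of the bore at the plug's -x face, 60 mm above the bench; the gauge comes out towards the vise's -x
- slug_1: white urethane thumb slug, upright cylinder 32 mm in diameter, 60 mm tall; origin at the centre of its underside. Leave alone
- slug_2: second white thumb slug, the same. Leave alone
- punch: black steel finger-insert punch lying flat, 135 mm long along its x, 24 mm wide and high; origin on the underside. Leave alone
- ruler: chrome span ruler lying flat, 200 x 28 x 5 mm, long axis x; origin at the centre of its underside. Leave alone
- cleaner: blue upright cleaner bottle, 64 mm in diameter, 170 mm tall; origin at the centre of its underside. Leave alone
- tape: grey roll of insert tape lying flat, 100 mm outside, 25 mm high; origin at the centre of its underside. Leave alone

How it is judged:
By the outcome, as a careful person would: the job done as asked, in the order asked, and still so for the second after the job is handed in, with the robot touching nothing.
It also fails if it takes over 69 s, if anything falls off the work surface, if the arm or the gripper's body presses on something with over 40 N, if the wrist force passes 120 N, or if a joint passes its speed limit or range.

### The arm

A 6-joint arm with a two-finger parallel gripper is mounted at the origin on the work surface. World frame = base frame: x ahead of the robot, y to its left, z up, the work surface at z = 0. Lengths are in mm, angles in degrees, forces in N, time in s.
With the tool pointing down it reaches from about 300 to 1000 mm from the base axis. Payload 5.1 kg.
Tool frame: the origin (TCP) lies on the mounting face of the last link; the fingertips stand 190 mm ahead of it and the grasp point (between the pads) lies 171 mm ahead of it; z points along the fingers, y is the line along which they close (so a half turn about z gives the same grasp; the last joint's range is limited). The gripper opens to 95 mm and grips with 3 to 60 N. Pads are 20 mm wide; open, the fingers measure 119 mm over their backs; the gripper's body (75 mm by 180 mm) begins 59 mm behind the grasp point.
Start: joints at [-80.191, 7.093, 94.555, -0, 78.352, -4.733], TCP at [163.172, -629.175, 404.756] pointing down, gripper open.
Joint ranges: [-149.61, 149.61], [-58.7, 133.49], [1.44, 155.28], [-77.14, 257.14], [18.33, 153.61], [-166.67, 166.67]. Speed limits (degrees/s): [147.25, 147.25, 180, 180, 180, 180].

### API

Orientations are given as [roll, pitch, yaw] about the fixed x, y, z axes, in that order (R = Rz(yaw) Ry(pitch) Rx(roll)).
In Python, from workcell import arm, viewer, models gives the robot as it stands.
- The arm moves only by the shell command python3 -m creep 'ROWS' [FORCE]. ROWS is JSON, a list of rows, each an object with "jaw": the closure, from -1 (fully open) to 1 (shut); "travel": the shift along the tool's x, y, z in mm, a list of three; "turn": the turn about the tool's z in degrees. In form: [{"jaw": jaw, "travel": [dx, dy, dz], "turn": turn}, ...]. A call has 1 to 12 rows; each row shifts and turns the commanded pose from where the row before left it, along the tool's axes as they then stand; what a row does not reach is not made up. A row lasts 1/10 s, in which the tool goes at most 50 mm and 8.59 degrees, less where a joint would pass 70% of its speed; a pose out of reach is approached as far as the arm can. A call is refused whole if a number of a shift passes 50 or a number of a turn 8.59, either way. A call with a gripper value outside its range is refused whole. The fingers move at their own pace and stop on an object; FORCE is the grip in N (left out, the last holds). Time passes only in rows, so rows that do not move let the fingers close. It gives the time, the measured TCP pose, the force, the opening and the grip force at its end, in the units of the state.
- arm.read_state(): the state, without advancing time (a new reading comes with each control period).
- viewer.camera(name): name is "scene" or "top" or "wrist"; returns a dict with "img" (384x512x3 uint8, red, green, blue), "fx", "fy", "cx", "cy" (pixels), "extrinsics" (4x4, takes a point from world to camera coordinates). Camera axes: x right, y up, looking along -z (the intrinsics and any distortion apply to the point x, -y, -z); pixel columns grow to the right and rows downward; lengths in mm; the calibration is good to about 2 mm. A picture is of the moment at which its call begins. There is no depth.
- arm.finish_job(): hands the job in; it is judged then, once.
Trained networks look in the newest picture that a camera, given by its name, has taken for a name from the list of things; names that differ only in an ending like _2 or _b are one class to them, and where a whole thing is asked for, a point or a joint stands for the part that bears it (a point fixed in the world has none). Each returns a list of dicts, best first, with "p" (0 to 1); they miss things now and then, are a little off and sometimes report something else, mostly with a low value. They report only what shows in the picture. A call takes as long as a camera call.
- models.look_for(camera, thing): "at" ([x, y, z] in mm, in world coordinates, good to about 4 mm: the middle of the surface that is visible of it).
- models.silhouettes(camera, thing): "region" (384x512 bool, what is visible of it).
The state is a dict: "clock": time; "joints": joint angles; "dq": joint speeds; "joint_torque": joint torques, N m; "position": TCP position; "tool_rot": TCP orientation; "force": force on the tool from outside, world axes, zero at the start; "ft_torque": the same for the moment, N m; "grip_width": finger opening in mm; "finger_force": force on a finger pad.
Only numpy, scipy, OpenCV 4.12 (cv2) and the standard library are available. Lean on these libraries where they do the work, as an engineer would, in place of code of your own. Each camera call takes 0.05 s, during which the arm holds its last target. There are 200 camera calls.

## Working session

There is one attempt and no reset: what is moved stays moved. The work goes in short steps, Python scripts to look and compute and a shell command to move; the robot and the scene stay as the last step left them, time stands still between calls to the robot, and variables do not carry over. Pictures are saved under pics/ and viewed, at most 10 in all, crops included, and the job is handed in when it is done.

```bash
mkdir -p pics; ls
cat > h.py <<'E'
import numpy as np, cv2
from workcell import arm, viewer, models
def pix2plane(c,u,v,z):
    E=np.array(c["extrinsics"]);R=E[:3,:3];t=E[:3,3]
    d=np.array([(u-c["cx"])/c["fx"],-(v-c["cy"])/c["fy"],-1.0])
    o=-R.T@t; w=R.T@d
    return o+w*(z-o[2])/w[2]
def proj(c,p):
    E=np.array(c["extrinsics"]);q=E[:3,:3]@np.array(p,float)+E[:3,3]
    return np.array([c["cx"]+c["fx"]*q[0]/-q[2],c["cy"]-c["fy"]*q[1]/-q[2]])
def save(c,name,s=1.5):
    cv2.imwrite("pics/"+name,cv2.resize(c["img"][:,:,::-1],None,fx=s,fy=s))
E
python3 - <<'E'
from h import *
s=arm.read_state();print({k:np.round(v,2) for k,v in s.items()})
for n in("top","scene"):
    c=viewer.camera(n);save(c,n+"0.png");print(n,c.keys(),c["fx"],c["cx"],c["cy"],np.round(c["extrinsics"],2).tolist())
for t in["gauge_a","gauge_a_tip","gauge_a_butt","tray","vise","bore_mouth","channel_b","slug_1","punch","ruler","cleaner","tape"]:
    for n in("top","scene"):
        print(t,n,[(np.round(d["at"]).astype(int).tolist(),round(d["p"],2)) for d in models.look_for(n,t)])
E
```

```text
pics
{'clock': np.float64(0.0), 'joints': array([-80.19,   7.13,  94.63,  -0.  ,  78.35,  -4.73]), 'dq': array([ 0.01, -0.06,  0.05,  0.03, -0.06,  0.1 ]), 'joint_torque': array([  0.  , -41.76, -35.99,   0.08,   0.05,  -0.  ]), 'position': array([ 163.12, -628.94,  403.5 ]), 'tool_rot': array([-1.7988e+02, -1.0000e-02,  1.4540e+01]), 'force': array([0.12, 0.16, 1.46]), 'ft_torque': array([-0.04,  0.03,  0.  ]), 'finger_force': np.float64(0.0), 'grip_width': np.float64(94.9)}
top dict_keys(['img', 'fx', 'fy', 'cx', 'cy', 'extrinsics']) 377.4692114358487 252.3266692335657 198.30547602053636 [[0.0, -1.0, -0.0, 89.71], [0.99, 0.0, 0.11, -590.89], [-0.11, -0.0, 0.99, -1075.76], [0.0, 0.0, 0.0, 1.0]]
scene dict_keys(['img', 'fx', 'fy', 'cx', 'cy', 'extrinsics']) 448.7663568804974 262.56350215271146 189.9058683412094 [[0.1, 1.0, -0.01, -138.37], [-0.69, 0.07, 0.72, 329.99], [0.72, -0.06, 0.69, -1800.71], [0.0, 0.0, 0.0, 1.0]]
gauge_a top [([540, -296, 20], 0.85), ([483, 32, 21], 0.57), ([556, 276, 68], 0.57), ([456, -263, 3], 0.41)]
gauge_a scene [([542, -296, 19], 0.92), ([489, 31, 19], 0
[... 282 characters left out ...]
 271, 68], 0.95)]
vise scene [([677, 269, 57], 0.71)]
bore_mouth top [([636, 270, 62], 0.93), ([537, -295, 21], 0.5)]
bore_mouth scene [([675, 280, 50], 0.98)]
channel_b top [([458, -263, 3], 0.57)]
channel_b scene [([468, -258, 5], 0.63)]
slug_1 top [([723, -26, 57], 0.61)]
slug_1 scene [([739, -34, 49], 0.61), ([748, 53, 47], 0.47)]
punch top [([456, 375, 25], 0.66), ([541, -291, 20], 0.31), ([460, -264, 4], 0.22)]
punch scene [([460, 378, 20], 0.56), ([547, 278, 71], 0.4)]
ruler top [([378, 202, 2], 0.82)]
ruler scene [([389, 201, 6], 0.76)]
cleaner top [([744, -112, 111], 0.74)]
cleaner scene [([777, -117, 97], 0.69)]
tape top [([579, 522, 26], 0.96), ([460, -259, 2], 0.3)]
tape scene []
```

View pics/top0.png

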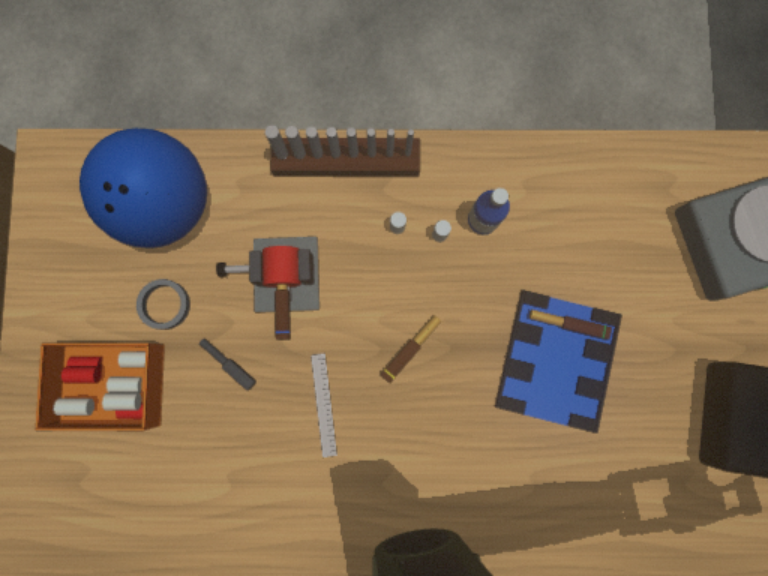

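View pics/scene0.png

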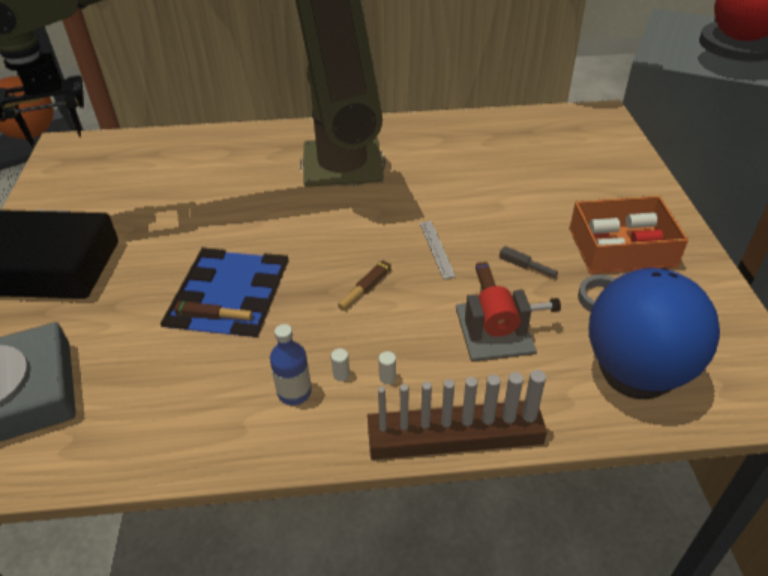

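The top view shows the arm's base at bottom centre. The tray is at right with gauge_c in its uppermost channel, tip to the left (532,315). gauge_a lies at (410,348), tip up-right. The vise is at (283,270), with gauge_b's handle sticking down to (283,338). The scene view agrees.

```bash
cat >> h.py <<'E'
def ends(c,cam,thing,z,near=None,r=80):
    """axis ends of the elongated silhouette nearest `near`, projected on plane z"""
    out=[]
    for d in models.silhouettes(cam,thing):
        m=d["region"].astype(np.uint8)
        if m.sum()<20: continue
        cs,_=cv2.findContours(m,cv2.RETR_EXTERNAL,cv2.CHAIN_APPROX_NONE)
        k=max(cs,key=cv2.contourArea)
        v,u=np.nonzero(m); P=np.array([pix2plane(c,a,b,z)[:2] for a,b in zip(u,v)])
        (cx,cy),(w,h),a=cv2.minAreaRect(P.astype(np.float32))
        if w<h: w,h,a=h,w,a+90
        out.append((round(d["p"],2),np.round([cx,cy,w,h,(a+90)%180-90],1).tolist(),np.round(P.mean(0),1).tolist()))
    return out
E
python3 - <<'E'
from h import *
c=viewer.camera("top")
for t,z in(("gauge_a",15),("gauge_b",65),("tray",8),("vise",60),("gauge_a_tip",15),("ruler",5)):
    for o in ends(c,"top",t,z):print(t,o)
# manual pixels /1.5
for n,u,v,z in(("a butt",387,377,14),("a tip",436,319,14),("b butt",282.5,337,65),("c tip",531,315,18),("c butt",608,331,18),("tray TL",521,290,12),("tray TR",621,315,12),("BL",496,407,12),("BR",597,432,12),("plug mouth",283,286,80)):
    print(n,np.round(pix2plane(c,u/1.5,v/1.5,z),1))
E
```

```text
gauge_a (0.83, [541.7, -286.6, 161.9, 26.7, 75.3], [539.9, -294.5])
gauge_a (0.63, [493.4, 27.6, 160.0, 28.2, -41.4], [489.2, 30.8])
gauge_a (0.61, [563.3, 281.6, 107.8, 26.8, 1.3], [561.1, 281.8])
gauge_b (0.83, [538.3, -269.8, 154.7, 25.5, 75.3], [536.6, -277.3])
gauge_b (0.63, [492.2, 30.3, 152.9, 27.0, -41.4], [488.2, 33.5])
gauge_b (0.61, [559.0, 273.1, 103.0, 25.6, 1.3], [556.8, 273.3])
tray (0.96, [469.6, -263.8, 243.3, 209.9, -14.1], [462.6, -262.3])
vise (0.66, [631.9, 304.3, 198.7, 144.5, -87.5], [637.6, 279.9])
vise (0.23, [559.5, 274.6, 103.6, 27.7, 3.7], [558.2, 274.6])
gauge_a_tip (0.82, [492.8, 26.8, 160.0, 26.3, -41.4], [489.1, 29.8])
ruler (0.64, [381.8, 199.4, 194.4, 28.8, 7.8], [382.0, 199.4])
a butt [435.8  74.4  14. ]
a tip [550.1 -22.7  14. ]
b butt [511.4 272.5  65. ]
c tip [ 558.3 -210.3   18. ]
c butt [ 527.2 -361.2   18. ]
tray TL [ 608.9 -193.2   12. ]
tray TR [ 559.4 -390.8   12. ]
BL [ 378.4 -138.6   12. ]
BR [ 331.2 -334.    12. ]
plug mouth [606.5 271.1  80. ]
```

```bash
python3 -m creep '[{"jaw":-1,"travel":[0,0,0],"turn":6.6},{"jaw":-1,"travel":[0,0,0],"turn":6.6},{"jaw":-1,"travel":[18.5,-37,0],"turn":0},{"jaw":-1,"travel":[18.5,-37,0],"turn":0},{"jaw":-1,"travel":[18.5,-37,0],"turn":0},{"jaw":-1,"travel":[18.5,-37,0],"turn":0},{"jaw":-1,"travel":[18.5,-37,0],"turn":0},{"jaw":-1,"travel":[18.5,-37,0],"turn":0},{"jaw":-1,"travel":[18.5,-37,0],"turn":0},{"jaw":-1,"travel":[18.5,-37,0],"turn":0},{"jaw":-1,"travel":[18.5,-37,0],"turn":0},{"jaw":-1,"travel":[18.5,-37,0],"turn":0}]' 40
python3 -m creep '[{"jaw":-1,"travel":[18.5,-37,0],"turn":0},{"jaw":-1,"travel":[18.5,-37,0],"turn":0},{"jaw":-1,"travel":[18.5,-37,0],"turn":0},{"jaw":-1,"travel":[18.5,-37,0],"turn":0},{"jaw":-1,"travel":[18.5,-37,0],"turn":0},{"jaw":-1,"travel":[18.5,-37,0],"turn":0},{"jaw":-1,"travel":[18.5,-37,0],"turn":0},{"jaw":-1,"travel":[18.5,-37,0],"turn":0},{"jaw":-1,"travel":[18.5,-37,0],"turn":0},{"jaw":-1,"travel":[18.5,-37,0],"turn":0},{"jaw":-1,"travel":[0,0,0],"turn":0},{"jaw":-1,"travel":[0,0,0],"turn":0}]'
python3 - <<'E'
from h import *
s=arm.read_state();print(s["clock"],np.round(s["position"],1),np.round(s["tool_rot"],2),np.round(s["joints"],1),s["force"])
c=viewer.camera("wrist");save(c,"w1.png");print(np.round(c["extrinsics"],2).tolist())
for o in ends(c,"wrist","gauge_b",64):print(o)
for o in ends(c,"wrist","vise",60):print(o)
for t in("bore_mouth","gauge_b_butt","gauge_b"):print(t,[(np.round(d["at"]).tolist(),round(d["p"],2)) for d in models.look_for("wrist",t)])
E
```

```text
clock: 2.85
position: [339.7, -253.3, 405.0]
tool_rot: [180.0, -0.0, 1.3]
force: [1.2, -0.2, 0.9]
grip_width: 95.1
finger_force: 0.0
clock: 4.05
position: [515.8, 120.0, 404.5]
tool_rot: [180.0, 0.0, 1.4]
force: [-0.1, -0.0, 0.4]
grip_width: 94.9
finger_force: 0.0
4.05 [515.8 120.  404.5] [1.7997e+02 4.0000e-02 1.4500e+00] [  7.3  -8.3 109.8  -0.   78.5  95.8] [-0.1001047  -0.01277508  0.42258081]
[[0.03, -1.0, 0.0, 104.72], [0.96, 0.03, -0.29, -464.23], [0.29, 0.01, 0.96, -542.55], [0.0, 0.0, 0.0, 1.0]]
(0.7, [560.2, 271.8, 104.8, 34.0, 1.7], [561.1, 271.8])
(0.65, [508.5, 40.5, 139.7, 27.9, -39.8], [505.8, 41.9])
(0.88, [628.1, 283.9, 170.9, 115.5, -88.0], [638.4, 269.9])
bore_mouth [([642.0, 258.0, 83.0], 0.55)]
gauge_b_butt [([562.0, 271.0, 71.0], 0.56)]
gauge_b [([564.0, 273.0, 63.0], 0.92), ([488.0, 35.0, 16.0], 0.7)]
```

View pics/w1.png

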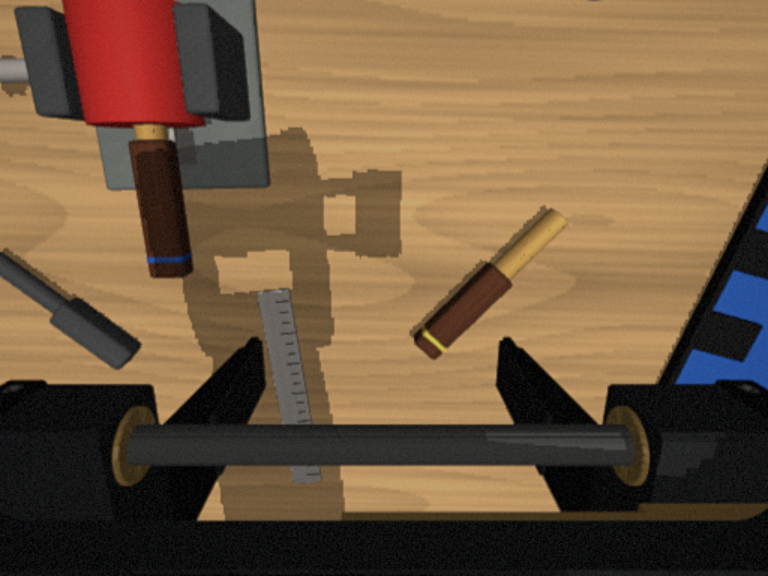

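The wrist view shows gauge_b's handle from (153,141) down to about (170,268), mouth end up at the red plug. gauge_a is at (490,283), between the open fingers' shadows.

Run:
```python
from h import *
c=viewer.camera("wrist")
f=lambda u,v,z:np.round(pix2plane(c,u/1.5,v/1.5,z)[:2],1)
print("b front L,R",f(131,142,67.5),f(176,140,67.5)," butt L,R",f(148,267,67.5),f(191.5,265,67.5))
print("b brass at handle",f(150,133,67.5), "plug face low edge",f(145,124,60))
print("a butt",f(415,336,20),f(436,351,20),f(438,348,20)," tip",f(556,216,12),"joint",f(490,262,20),f(512,281,20))
```

```text
b front L,R [601.8 283.9] [603.7 254. ]  butt L,R [516.7 283.1] [518.9 251.8]
b brass at handle [607.7 270.6] plug face low edge [613.6 276.8]
a butt [448.6  85.3] [435.   66.4] [437.9  64.8]  tip [553.  -25.4] joint [515.3  26.8] [499.6   7. ]
```

```bash
python3 -m creep '[{"jaw":-1,"travel":[14.3,-29.9,12],"turn":0},{"jaw":-1,"travel":[14.3,-29.9,12],"turn":0},{"jaw":-1,"travel":[14.3,-29.9,12],"turn":0},{"jaw":-1,"travel":[14.3,-29.9,12],"turn":0},{"jaw":-1,"travel":[14.3,-29.9,12],"turn":0},{"jaw":-1,"travel":[0,0,0],"turn":0},{"jaw":-1,"travel":[0,0,0],"turn":0},{"jaw":-1,"travel":[0,0,0],"turn":0}]'
python3 - <<'E'
from h import *
c=viewer.camera("wrist");save(c,"w2.png");print(-c["extrinsics"][:3,:3].T@c["extrinsics"][:3,3])
for o in ends(c,"wrist","gauge_b",67.5):print(o)
s=arm.read_state();print(np.round(s["position"],1),np.round(s["tool_rot"],2))
E
```

```text
clock: 5.2
position: [583.7, 269.5, 345.4]
tool_rot: [180.0, -0.0, 1.3]
force: [-0.2, -0.3, 0.4]
grip_width: 95.2
finger_force: 0.0
[666.26200173 270.09812187 325.94705467]
(0.86, [557.6, 273.8, 96.8, 26.0, 2.2], [560.1, 274.2])
(0.57, [547.7, 51.3, 64.4, 24.8, -47.1], [551.0, 50.2])
[583.7 269.4 345.8] [-1.7998e+02 -8.0000e-02  1.2700e+00]
```

View pics/w2.png

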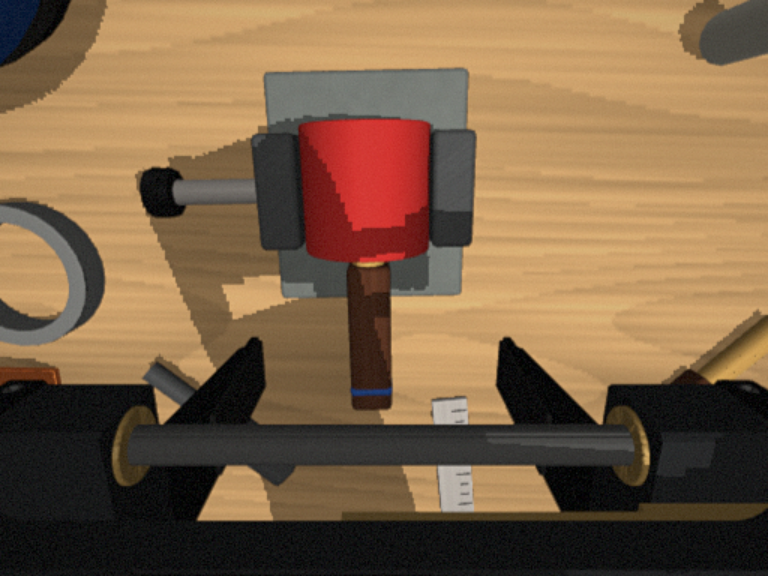

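```bash
python3 -m creep '[{"jaw":-1,"travel":[0,-4,17],"turn":-0.7},{"jaw":-1,"travel":[0,0,25],"turn":0},{"jaw":-1,"travel":[0,0,25],"turn":0},{"jaw":-1,"travel":[0,0,25],"turn":0},{"jaw":-1,"travel":[0,0,15],"turn":0},{"jaw":-1,"travel":[0,0,10],"turn":0},{"jaw":-1,"travel":[0,0,0],"turn":0},{"jaw":-1,"travel":[0,0,0],"turn":0}]'
python3 -m creep '[{"jaw":0.3,"travel":[0,0,0],"turn":0},{"jaw":0.3,"travel":[0,0,0],"turn":0},{"jaw":0.3,"travel":[0,0,0],"turn":0},{"jaw":0.3,"travel":[0,0,0],"turn":0},{"jaw":0.3,"travel":[0,0,0],"turn":0}]' 10
python3 - <<'E'
from h import *
c=viewer.camera("wrist");save(c,"w3.png")
E
```

```text
clock: 6.1
position: [584.0, 274.5, 228.6]
tool_rot: [-180.0, -0.1, 2.0]
force: [0.6, 0.4, -0.3]
grip_width: 95.1
finger_force: 0.0
clock: 6.6
position: [583.6, 274.4, 227.9]
tool_rot: [-180.0, -0.0, 2.0]
force: [-0.3, 0.4, -0.5]
grip_width: 60.6
finger_force: 0.0
```

View pics/w3.png

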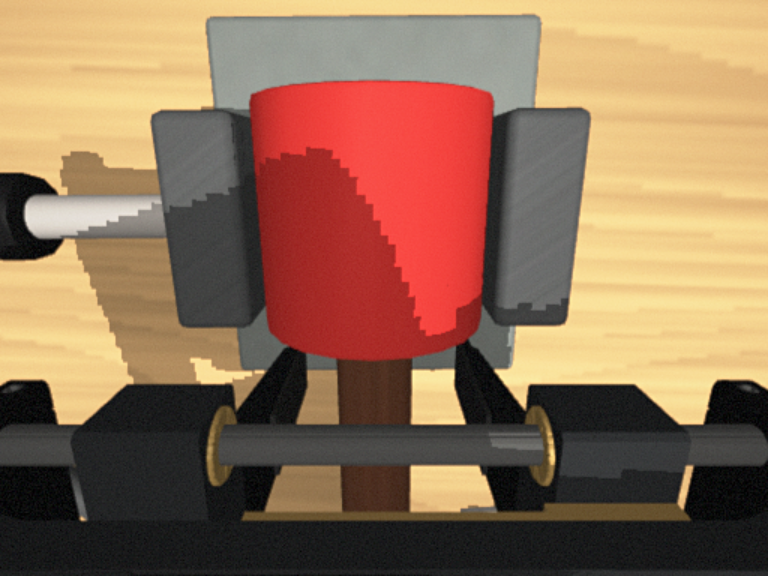

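The fingers straddle the handle: finger midline is near column 381 and the handle centre near 374.5, so about 2 mm towards +y. I'll shift and close.

```bash
python3 -m creep '[{"jaw":0.3,"travel":[0,-2.2,0],"turn":0},{"jaw":0.3,"travel":[0,0,0],"turn":0},{"jaw":1,"travel":[0,0,0],"turn":0},{"jaw":1,"travel":[0,0,0],"turn":0},{"jaw":1,"travel":[0,0,0],"turn":0},{"jaw":1,"travel":[0,0,0],"turn":0},{"jaw":1,"travel":[0,0,0],"turn":0}]' 10
python3 -m creep '[{"jaw":1,"travel":[0,0,0],"turn":0},{"jaw":1,"travel":[0,0,0],"turn":0},{"jaw":1,"travel":[0,0,0],"turn":0}]' 35
```

```text
clock: 7.35
position: [583.5, 276.6, 227.7]
tool_rot: [-180.0, 0.0, 2.0]
force: [0.2, 0.2, -1.2]
grip_width: 25.8
finger_force: 10.0
clock: 7.65
position: [583.5, 276.6, 227.7]
tool_rot: [-180.0, 0.0, 2.0]
force: [0.2, 0.5, -1.2]
grip_width: 25.7
finger_force: 35.0
```

```bash
python3 -m creep '[{"jaw":1,"travel":[0,0,-1.5],"turn":0},{"jaw":1,"travel":[0,0,-0.7],"turn":0},{"jaw":1,"travel":[-3,0,0],"turn":0},{"jaw":1,"travel":[-5,0,0],"turn":0},{"jaw":1,"travel":[-5,0,0],"turn":0},{"jaw":1,"travel":[0,0,0],"turn":0}]'
python3 -m creep '[{"jaw":1,"travel":[-7,0,0],"turn":0},{"jaw":1,"travel":[-7,0,0],"turn":0},{"jaw":1,"travel":[-7,0,0],"turn":0},{"jaw":1,"travel":[0,0,0],"turn":0}]'
```

```text
clock: 8.25
position: [569.7, 276.1, 229.7]
tool_rot: [180.0, 0.1, 2.1]
force: [-0.6, 0.1, -0.4]
grip_width: 25.6
finger_force: 35.0
clock: 8.65
position: [548.5, 275.4, 229.7]
tool_rot: [180.0, 0.1, 2.1]
force: [0.1, 0.0, -2.8]
grip_width: 25.9
finger_force: 35.0
```

```bash
python3 -m creep '[{"jaw":1,"travel":[-10,0,0],"turn":0},{"jaw":1,"travel":[-10,0,0],"turn":0},{"jaw":1,"travel":[-10,0,0],"turn":0},{"jaw":1,"travel":[-15,0,0],"turn":0},{"jaw":1,"travel":[-10,0,0],"turn":0},{"jaw":1,"travel":[0,0,-10],"turn":0},{"jaw":1,"travel":[0,0,-20],"turn":0},{"jaw":1,"travel":[0,0,-20],"turn":0},{"jaw":1,"travel":[0,0,-20],"turn":0},{"jaw":1,"travel":[0,0,-20],"turn":0},{"jaw":1,"travel":[0,0,-10],"turn":0},{"jaw":1,"travel":[0,0,0],"turn":0}]'
python3 - <<'E'
from h import *
c=viewer.camera("wrist");save(c,"w4.png")
c=viewer.camera("top")
s=arm.read_state();print(np.round(s["position"],1),np.round(s["tool_rot"],2))
z=s["position"][2]-171+9
for o in ends(c,"top","gauge_b",z):print(o)
E
```

```text
clock: 9.85
position: [495.3, 273.7, 332.6]
tool_rot: [-179.9, -0.3, 2.0]
force: [-0.1, 0.3, -1.6]
grip_width: 25.9
finger_force: 35.0
[494.5 273.3 329.6] [1.7999e+02 2.0000e-02 2.0400e+00]
(0.84, [487.9, 33.9, 137.9, 24.0, -42.5], [486.0, 37.5])
(0.68, [532.0, -235.2, 139.3, 24.5, 76.0], [530.5, -241.4])
```

View pics/w4.png

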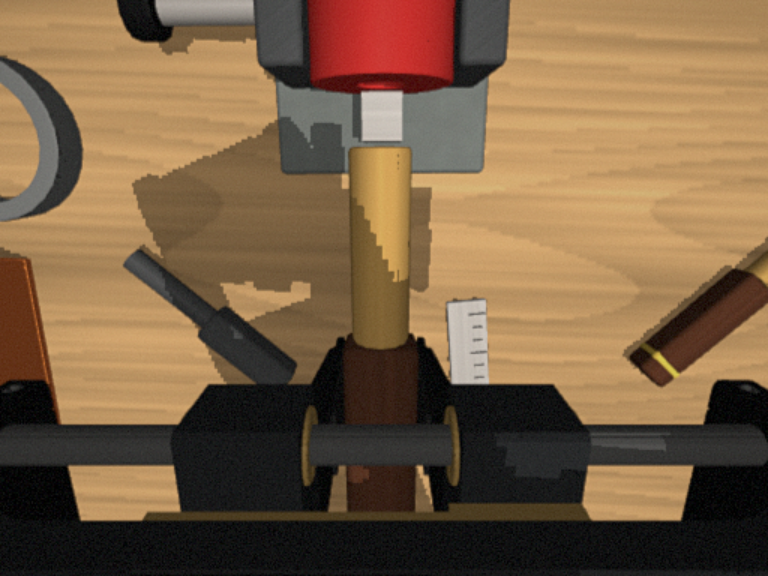

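The gauge is out of the bore and gripped straight: tip end at (381,148), brass/wood joint at (381,345).

```bash
python3 - <<'E'
from h import *
c=viewer.camera("wrist");s=arm.read_state();z=s["position"][2]-170.2
for n,u,v,h in(("tip",381,148,9),("joint",381,346,10)):
    p=pix2plane(c,u/1.5,v/1.5,z+h);d=p-s["position"];y=np.radians(s["tool_rot"][2]);print(n,d[0]*np.cos(y)+d[1]*np.sin(y), d[0]*np.sin(y)-d[1]*np.cos(y))
E
python3 -m creep '[{"jaw":1,"travel":[0,0,0],"turn":-8.2},{"jaw":1,"travel":[0,0,0],"turn":-8.2},{"jaw":1,"travel":[0,0,0],"turn":-8.2},{"jaw":1,"travel":[0,0,0],"turn":-8.2},{"jaw":1,"travel":[0,0,0],"turn":-8.2},{"jaw":1,"travel":[0,0,0],"turn":-8.2},{"jaw":1,"travel":[0,0,0],"turn":-8.2},{"jaw":1,"travel":[0,0,0],"turn":-8.2},{"jaw":1,"travel":[0,0,0],"turn":-8.2}]'
python3 -m creep '[{"jaw":1,"travel":[-20,4,0],"turn":0},{"jaw":1,"travel":[-30,6,0],"turn":0},{"jaw":1,"travel":[-30,6,0],"turn":0},{"jaw":1,"travel":[-30,6,0],"turn":0},{"jaw":1,"travel":[-30,6,0],"turn":0},{"jaw":1,"travel":[-30,6,0],"turn":0},{"jaw":1,"travel":[-30,6,0],"turn":0},{"jaw":1,"travel":[-30,6,0],"turn":0},{"jaw":1,"travel":[-30,6,0],"turn":0},{"jaw":1,"travel":[-20,4,0],"turn":0}]'
python3 -m creep '[{"jaw":1,"travel":[-20,4,0],"turn":0},{"jaw":1,"travel":[-30,6,0],"turn":0},{"jaw":1,"travel":[-30,6,0],"turn":0},{"jaw":1,"travel":[-30,6,0],"turn":0},{"jaw":1,"travel":[-30,6,0],"turn":0},{"jaw":1,"travel":[-30,6,0],"turn":0},{"jaw":1,"travel":[-30,6,0],"turn":0},{"jaw":1,"travel":[-30,6,0],"turn":0},{"jaw":1,"travel":[-17,6,0],"turn":0},{"jaw":1,"travel":[0,0,0],"turn":0},{"jaw":1,"travel":[0,0,0],"turn":0}]'
python3 - <<'E'
from h import *
s=arm.read_state();print(s["clock"],np.round(s["position"],1),np.round(s["tool_rot"],2))
c=viewer.camera("wrist");save(c,"w5.png")
for t,z in(("tray",8),("gauge_c",24)):
  for o in ends(c,"wrist",t,z):print(t,o)
c=viewer.camera("top")
for o in ends(c,"top","gauge_c",20):print(o)
E
```

```text
tip 83.95582296598091 1.6536907338412037
joint 20.734998222515863 1.7672141813146243
clock: 10.95
position: [494.3, 273.3, 328.4]
tool_rot: [-179.9, 0.1, 76.2]
force: [-0.0, 0.3, -1.8]
grip_width: 25.9
finger_force: 35.0
clock: 11.95
position: [479.8, -13.4, 328.7]
tool_rot: [-179.9, 0.0, 75.8]
force: [0.3, 0.1, -1.7]
grip_width: 25.8
finger_force: 35.0
clock: 13.05
position: [470.4, -263.7, 329.2]
tool_rot: [-179.9, -0.1, 75.8]
force: [-0.0, -0.1, -1.6]
grip_width: 25.8
finger_force: 35.0
13.05 [ 470.4 -263.7  329.2] [-1.7991e+02 -7.0000e-02  7.5820e+01]
tray (0.72, [473.9, -254.3, 243.5, 179.1, -14.1], [468.2, -237.6])
gauge_c (0.79, [543.5, -280.2, 145.6, 29.4, 75.9], [542.4, -282.3])
gauge_c (0.58, [458.9, -310.0, 265.7, 52.4, 76.4], [463.6, -293.1])
(0.85, [542.9, -287.1, 159.9, 28.8, 77.5], [545.2, -276.5])
(0.8, [493.0, 27.1, 158.9, 26.5, -41.0], [489.0, 30.7])
(0.72, [483.0, -263.2, 90.2, 26.6, 78.8], [483.5, -264.0])
(0.65, [469.8, -259.8, 240.9, 205.0, -14.6], [469.3, -230.3])
```

View pics/w5.png

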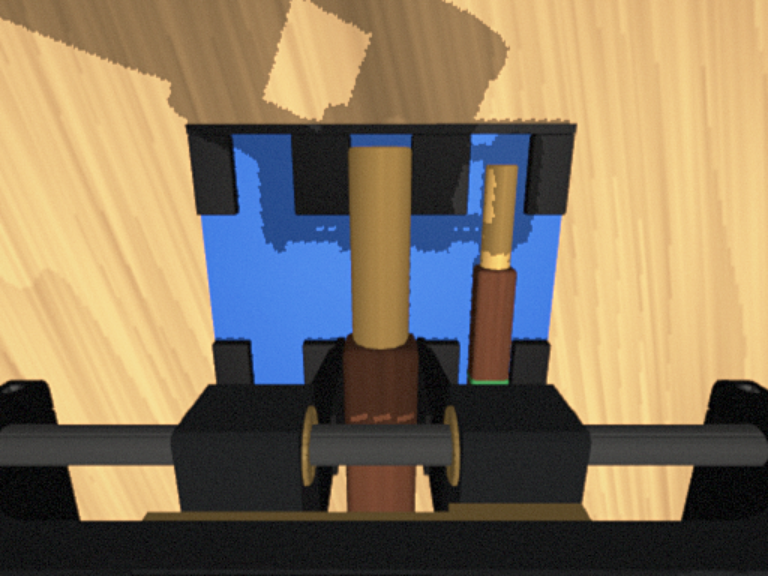

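Run:
```python
from h import *
c=viewer.camera("wrist");s=arm.read_state();P=s["position"];y=np.radians(s["tool_rot"][2])
def f(u,v,z):
    p=pix2plane(c,u/1.5,v/1.5,z);d=p-P;return np.round([d[0]*np.cos(y)+d[1]*np.sin(y), d[0]*np.sin(y)-d[1]*np.cos(y)],1)
for n,u,v,z in(("far L (100,+120)",187,125,12),("far R (100,-120)",576,125,12),("inner L (45,+120)",195,214,12),("inner R(45,-120)",567,214,12),("land chL inner (45,+19)",352,214,12),("R (45,-19)",411,214,12),("near (-45) L",215,341,12),("near R",548,341,12),("held tip",380,147,168),("c tip",501,165,22),("c joint",495,267,24)):print(n,f(u,v,z))
```

```text
far L (100,+120) [  97.7 -117.8]
far R (100,-120) [ 98.  121.5]
inner L (45,+120) [  43.3 -119.1]
inner R(45,-120) [ 43.6 122.4]
land chL inner (45,+19) [ 43.4 -17.2]
R (45,-19) [43.5 21.2]
near (-45) L [ -45.8 -115.3]
near R [-45.4 119.7]
held tip [82.8  1.1]
c tip [74.4 74.7]
c joint [11.1 75.2]
```

The tray is centred within 2 mm and aligned (far corners at (187,125) and (576,125)). But I gripped with the fingertips 19 mm below the gauge axis, and over the tray floor they may reach only 10 mm below it. Lowering now would mean jamming the fingers or dropping the gauge. I'll put it back on its rest the way it came out, regrip 11 mm higher, and return.

```bash
python3 -m creep '[{"jaw":1,"travel":[20,-4,0],"turn":0},{"jaw":1,"travel":[30,-6.2,0],"turn":0},{"jaw":1,"travel":[30,-6.2,0],"turn":0},{"jaw":1,"travel":[30,-6.2,0],"turn":0},{"jaw":1,"travel":[30,-6.2,0],"turn":0},{"jaw":1,"travel":[30,-6.2,0],"turn":0},{"jaw":1,"travel":[30,-6.2,0],"turn":0},{"jaw":1,"travel":[30,-6.2,0],"turn":0},{"jaw":1,"travel":[30,-6.2,0],"turn":0},{"jaw":1,"travel":[30,-6.2,0],"turn":0}]'
python3 -m creep '[{"jaw":1,"travel":[30,-6.2,0],"turn":0},{"jaw":1,"travel":[30,-6.2,0],"turn":0},{"jaw":1,"travel":[30,-6.2,0],"turn":0},{"jaw":1,"travel":[30,-6.2,0],"turn":0},{"jaw":1,"travel":[30,-6.2,0],"turn":0},{"jaw":1,"travel":[30,-6.2,0],"turn":0},{"jaw":1,"travel":[30,-6.2,0],"turn":0},{"jaw":1,"travel":[26.5,-5.2,0],"turn":0},{"jaw":1,"travel":[0,0,0],"turn":0}]'
python3 -m creep '[{"jaw":1,"travel":[0,0,0],"turn":8.2},{"jaw":1,"travel":[0,0,0],"turn":8.2},{"jaw":1,"travel":[0,0,0],"turn":8.2},{"jaw":1,"travel":[0,0,0],"turn":8.2},{"jaw":1,"travel":[0,0,0],"turn":8.2},{"jaw":1,"travel":[0,0,0],"turn":8.2},{"jaw":1,"travel":[0,0,0],"turn":8.2},{"jaw":1,"travel":[0,0,0],"turn":8.2},{"jaw":1,"travel":[0,0,0],"turn":8.2},{"jaw":1,"travel":[0,0,0],"turn":0},{"jaw":1,"travel":[0,0,0],"turn":0}]'
python3 -c "
from h import *
s=arm.read_state();print(np.round(s['position'],2),np.round(s['tool_rot'],2))"
```

```text
clock: 14.35
position: [483.0, 33.5, 330.2]
tool_rot: [180.0, -0.0, 75.9]
force: [0.0, 0.0, -1.1]
grip_width: 25.9
finger_force: 35.0
clock: 15.25
position: [493.6, 275.8, 330.2]
tool_rot: [180.0, -0.1, 76.1]
force: [0.0, -0.0, -2.5]
grip_width: 26.0
finger_force: 35.0
clock: 16.35
position: [493.9, 272.7, 330.0]
tool_rot: [180.0, 0.0, 2.2]
force: [-0.0, -1.0, -1.9]
grip_width: 25.8
finger_force: 35.0
[493.94 272.72 329.98] [179.99   0.     2.2 ]
```

```bash
python3 -m creep '[{"jaw":1,"travel":[0,-0.8,20],"turn":0.15},{"jaw":1,"travel":[0,0,20],"turn":0},{"jaw":1,"travel":[0,0,20],"turn":0},{"jaw":1,"travel":[0,0,20],"turn":0},{"jaw":1,"travel":[0,0,15],"turn":0},{"jaw":1,"travel":[0,0,5],"turn":0},{"jaw":1,"travel":[0,0,0],"turn":0},{"jaw":1,"travel":[0,0,0],"turn":0}]'
python3 - <<'E'
from h import *
c=viewer.camera("wrist");save(c,"w6.png")
s=arm.read_state();print(np.round(s['position'],2),np.round(s['tool_rot'],2))
E
```

```text
clock: 17.15
position: [494.5, 274.0, 230.9]
tool_rot: [-180.0, -0.1, 1.9]
force: [0.2, 0.3, -1.2]
grip_width: 25.2
finger_force: 35.0
[494.63 274.11 231.23] [-1.7995e+02 -1.2000e-01  1.9100e+00]
```

View pics/w6.png

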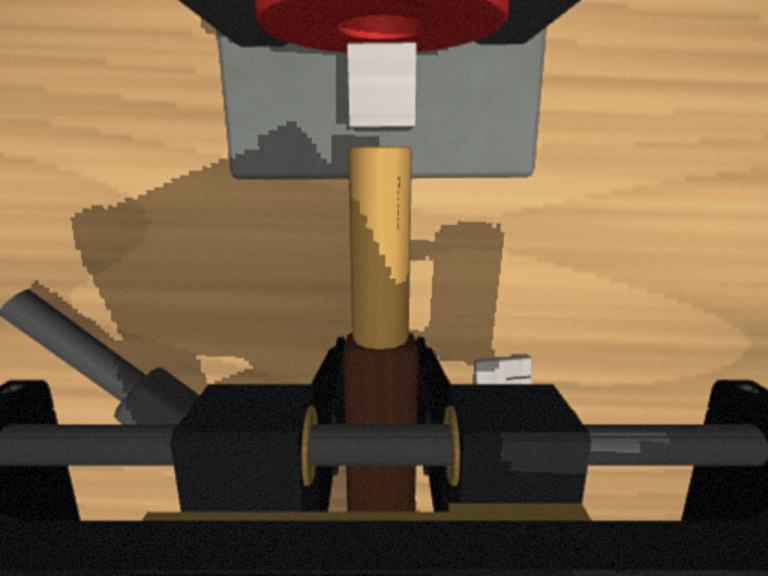

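The tip at (380,148) lines up with the rest and bore (column about 382). I'll insert slowly and watch the force.

```bash
python3 -m creep '[{"jaw":1,"travel":[10,0,0.4],"turn":0},{"jaw":1,"travel":[10,0,0],"turn":0},{"jaw":1,"travel":[10,0,0],"turn":0},{"jaw":1,"travel":[5,0,0],"turn":0},{"jaw":1,"travel":[3,0,0],"turn":0},{"jaw":1,"travel":[0,0,0],"turn":0}]'
python3 -m creep '[{"jaw":1,"travel":[4,0,0],"turn":0},{"jaw":1,"travel":[4,0,0],"turn":0},{"jaw":1,"travel":[0,0,0],"turn":0}]'
```

```text
clock: 17.8
position: [532.5, 275.1, 229.4]
tool_rot: [180.0, 0.0, 1.9]
force: [-0.2, -0.5, -1.4]
grip_width: 25.8
finger_force: 35.0
clock: 18.1
position: [540.4, 275.4, 229.7]
tool_rot: [-180.0, -0.0, 1.9]
force: [-0.4, -0.7, -1.7]
grip_width: 25.6
finger_force: 35.0
```

```bash
python3 -m creep '[{"jaw":1,"travel":[5,0,0],"turn":0},{"jaw":1,"travel":[6,0,0],"turn":0},{"jaw":1,"travel":[6,0,0],"turn":0},{"jaw":1,"travel":[0,0,0],"turn":0}]'
python3 -m creep '[{"jaw":1,"travel":[6,0,0],"turn":0},{"jaw":1,"travel":[6,0,0],"turn":0},{"jaw":1,"travel":[6,0,0],"turn":0},{"jaw":1,"travel":[5,0,0],"turn":0},{"jaw":1,"travel":[0,0,1],"turn":0},{"jaw":1,"travel":[0,0,0.6],"turn":0},{"jaw":1,"travel":[0,0,0],"turn":0},{"jaw":1,"travel":[0,0,0],"turn":0}]'
```

```text
clock: 18.5
position: [558.0, 275.9, 229.8]
tool_rot: [-180.0, -0.0, 1.9]
force: [-0.1, -0.1, -0.8]
grip_width: 26.1
finger_force: 35.0
clock: 19.3
position: [579.8, 276.7, 227.8]
tool_rot: [180.0, 0.0, 1.9]
force: [0.2, -0.5, -1.8]
grip_width: 25.9
finger_force: 35.0
```

```bash
python3 -m creep '[{"jaw":1,"travel":[0,0,0.3],"turn":0},{"jaw":0.2,"travel":[0,0,0],"turn":0},{"jaw":0.2,"travel":[0,0,0],"turn":0},{"jaw":0.2,"travel":[0,0,0],"turn":0},{"jaw":0.2,"travel":[0,0,-5],"turn":0},{"jaw":0.2,"travel":[0,0,-6],"turn":0},{"jaw":0.2,"travel":[0,0,0],"turn":0},{"jaw":0.2,"travel":[0,0,0],"turn":0}]' 10
python3 -m creep '[{"jaw":1,"travel":[0,0,0],"turn":0},{"jaw":1,"travel":[0,0,0],"turn":0},{"jaw":1,"travel":[0,0,0],"turn":0},{"jaw":1,"travel":[0,0,0],"turn":0},{"jaw":1,"travel":[0,0,0],"turn":0}]' 10
python3 -m creep '[{"jaw":1,"travel":[0,0,0],"turn":0},{"jaw":1,"travel":[0,0,0],"turn":0}]' 40
python3 -m creep '[{"jaw":1,"travel":[0,0,-1.5],"turn":0},{"jaw":1,"travel":[0,0,-0.7],"turn":0},{"jaw":1,"travel":[-3,0,0],"turn":0},{"jaw":1,"travel":[-5,0,0],"turn":0},{"jaw":1,"travel":[-5,0,0],"turn":0},{"jaw":1,"travel":[0,0,0],"turn":0}]'
```

```text
clock: 20.1
position: [580.2, 276.7, 239.3]
tool_rot: [-180.0, -0.1, 1.9]
force: [-1.1, -0.2, 0.0]
grip_width: 38.1
finger_force: 0.0
clock: 20.6
position: [579.9, 276.7, 238.4]
tool_rot: [180.0, 0.0, 1.9]
force: [-0.2, -1.2, -0.1]
grip_width: 25.9
finger_force: 10.0
clock: 20.8
position: [579.9, 276.6, 238.4]
tool_rot: [180.0, 0.0, 1.9]
force: [-0.0, 0.4, -0.9]
grip_width: 25.6
finger_force: 40.0
clock: 21.4
position: [566.2, 276.2, 240.6]
tool_rot: [180.0, 0.0, 1.9]
force: [0.2, -0.6, -1.7]
grip_width: 25.7
finger_force: 40.0
```

```bash
python3 -m creep '[{"jaw":1,"travel":[-7,0,0],"turn":0},{"jaw":1,"travel":[-8,0,0],"turn":0},{"jaw":1,"travel":[-8,0,0],"turn":0},{"jaw":1,"travel":[-8,0,0],"turn":0},{"jaw":1,"travel":[-10,0,0],"turn":0},{"jaw":1,"travel":[-15,0,0],"turn":0},{"jaw":1,"travel":[-15,0,0],"turn":0},{"jaw":1,"travel":[0,0,-15],"turn":0},{"jaw":1,"travel":[0,0,-25],"turn":0},{"jaw":1,"travel":[0,0,-25],"turn":0},{"jaw":1,"travel":[0,0,-25],"turn":0},{"jaw":1,"travel":[0,0,0],"turn":0}]'
python3 -m creep '[{"jaw":1,"travel":[0,0,0],"turn":-8.2},{"jaw":1,"travel":[0,0,0],"turn":-8.2},{"jaw":1,"travel":[0,0,0],"turn":-8.2},{"jaw":1,"travel":[0,0,0],"turn":-8.2},{"jaw":1,"travel":[0,0,0],"turn":-8.2},{"jaw":1,"travel":[0,0,0],"turn":-8.2},{"jaw":1,"travel":[0,0,0],"turn":-8.2},{"jaw":1,"travel":[0,0,0],"turn":-8.2},{"jaw":1,"travel":[0,0,0],"turn":-8.3},{"jaw":1,"travel":[0,0,0],"turn":0}]'
python3 -c "
from h import *
s=arm.read_state();P=s['position'];print(np.round(P,2),np.round(s['tool_rot'],2));y=np.radians(s['tool_rot'][2])
# tray centre seen earlier at tool(-1.7,1.5) from (470.4,-263.7) yaw 75.8; TCP wants tray x -4.5
a=np.radians(75.8);T=np.array([470.4,-263.7])+(-6.2)*np.array([np.cos(a),np.sin(a)])+0.6*np.array([np.sin(a),-np.cos(a)])
d=T-P[:2];print(T,d[0]*np.cos(y)+d[1]*np.sin(y), d[0]*np.sin(y)-d[1]*np.cos(y))"
```

```text
clock: 22.6
position: [497.7, 274.5, 336.9]
tool_rot: [-179.8, -0.6, 1.9]
force: [0.3, -0.1, -1.4]
grip_width: 25.4
finger_force: 40.0
clock: 23.6
position: [496.0, 273.8, 329.9]
tool_rot: [-180.0, 0.0, 75.8]
force: [-0.1, 0.5, -1.2]
grip_width: 25.7
finger_force: 40.0
[495.97 273.77 329.92] [-1.7995e+02  4.0000e-02  7.5770e+01]
[ 469.46076142 -269.8577456 ] -533.463074535711 107.94007909477533
```

```bash
python3 -m creep '[{"jaw":1,"travel":[-20,4,0],"turn":0},{"jaw":1,"travel":[-30,6,0],"turn":0},{"jaw":1,"travel":[-30,6,0],"turn":0},{"jaw":1,"travel":[-30,6,0],"turn":0},{"jaw":1,"travel":[-30,6,0],"turn":0},{"jaw":1,"travel":[-30,6,0],"turn":0},{"jaw":1,"travel":[-30,6,0],"turn":0},{"jaw":1,"travel":[-30,6,0],"turn":0},{"jaw":1,"travel":[-30,6,0],"turn":0},{"jaw":1,"travel":[-20,4,0],"turn":0}]'
python3 -m creep '[{"jaw":1,"travel":[-20,4,0],"turn":0},{"jaw":1,"travel":[-30,6,0],"turn":0},{"jaw":1,"travel":[-30,6,0],"turn":0},{"jaw":1,"travel":[-30,6,0],"turn":0},{"jaw":1,"travel":[-30,6,0],"turn":0},{"jaw":1,"travel":[-30,6,0],"turn":0},{"jaw":1,"travel":[-30,6,0],"turn":0},{"jaw":1,"travel":[-30,6,0],"turn":0},{"jaw":1,"travel":[-23.5,6,0],"turn":0},{"jaw":1,"travel":[0,0,0],"turn":0},{"jaw":1,"travel":[0,0,0],"turn":0}]'
python3 -m creep '[{"jaw":1,"travel":[0,0,20],"turn":0},{"jaw":1,"travel":[0,0,20],"turn":0},{"jaw":1,"travel":[0,0,20],"turn":0},{"jaw":1,"travel":[0,0,20],"turn":0},{"jaw":1,"travel":[0,0,10],"turn":0},{"jaw":1,"travel":[0,0,5],"turn":0},{"jaw":1,"travel":[0,0,0],"turn":0},{"jaw":1,"travel":[0,0,0],"turn":0}]'
python3 - <<'E'
from h import *
c=viewer.camera("wrist");save(c,"w7.png")
s=arm.read_state();print(np.round(s['position'],2),np.round(s['tool_rot'],2))
E
```

```text
clock: 24.6
position: [481.3, -13.0, 330.5]
tool_rot: [180.0, 0.0, 75.5]
force: [0.6, 0.2, -1.4]
grip_width: 25.8
finger_force: 40.0
clock: 25.7
position: [469.6, -270.0, 330.3]
tool_rot: [-179.9, -0.0, 75.6]
force: [0.4, 0.1, -0.7]
grip_width: 25.8
finger_force: 40.0
clock: 26.5
position: [470.2, -269.8, 236.9]
tool_rot: [179.9, 0.0, 75.8]
force: [1.3, 0.6, -0.5]
grip_width: 25.7
finger_force: 40.0
[ 470.29 -269.92  237.07] [1.7989e+02 4.0000e-02 7.5790e+01]
```

View pics/w7.png

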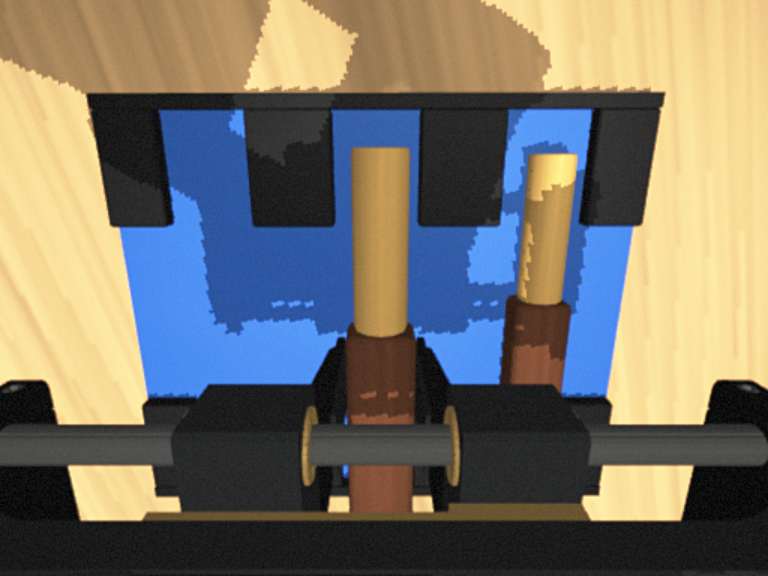

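The held tip sits between the channel lands (334 to 419, centre 376; gauge at 381). I'll shift 1.5 mm and lower.

```bash
python3 -m creep '[{"jaw":1,"travel":[0,-1.5,5],"turn":0},{"jaw":1,"travel":[0,0,10],"turn":0},{"jaw":1,"travel":[0,0,10],"turn":0},{"jaw":1,"travel":[0,0,7],"turn":0},{"jaw":1,"travel":[0,0,4],"turn":0},{"jaw":1,"travel":[0,0,2],"turn":0},{"jaw":1,"travel":[0,0,0],"turn":0},{"jaw":1,"travel":[0,0,0],"turn":0}]'
python3 -m creep '[{"jaw":1,"travel":[0,0,0.8],"turn":0},{"jaw":1,"travel":[0,0,0.8],"turn":0},{"jaw":1,"travel":[0,0,0.6],"turn":0},{"jaw":1,"travel":[0,0,0],"turn":0},{"jaw":1,"travel":[0,0,0],"turn":0}]'
```

```text
clock: 27.35
position: [468.5, -269.5, 198.1]
tool_rot: [180.0, 0.0, 75.8]
force: [-0.4, 0.7, -1.6]
grip_width: 25.6
finger_force: 40.0
clock: 27.85
position: [468.4, -269.4, 195.7]
tool_rot: [180.0, -0.0, 75.8]
force: [-1.0, -0.6, -0.9]
grip_width: 25.4
finger_force: 40.0
```

```bash
python3 -m creep '[{"jaw":1,"travel":[0,0,0.6],"turn":0},{"jaw":1,"travel":[0,0,0],"turn":0},{"jaw":1,"travel":[0,0,0],"turn":0}]'
python3 -m creep '[{"jaw":1,"travel":[0,0,0.5],"turn":0},{"jaw":1,"travel":[0,0,0],"turn":0},{"jaw":1,"travel":[0,0,0],"turn":0}]'
```

```text
clock: 28.15
position: [468.3, -269.4, 195.0]
tool_rot: [-180.0, -0.0, 75.8]
force: [0.4, -0.5, -2.1]
grip_width: 26.0
finger_force: 40.0
clock: 28.45
position: [468.4, -269.4, 194.9]
tool_rot: [180.0, -0.0, 75.8]
force: [-0.9, 1.1, 2.4]
grip_width: 25.6
finger_force: 40.0
```

Contact is felt: the vertical force went from -2 to +2.4 N at the predicted height. I'll open partially and rise.

```bash
python3 -m creep '[{"jaw":0.2,"travel":[0,0,0],"turn":0},{"jaw":0.2,"travel":[0,0,0],"turn":0},{"jaw":0.2,"travel":[0,0,0],"turn":0},{"jaw":0.2,"travel":[0,0,-5],"turn":0},{"jaw":0.2,"travel":[0,0,-10],"turn":0},{"jaw":0.2,"travel":[0,0,-20],"turn":0},{"jaw":-0.5,"travel":[0,0,-30],"turn":0},{"jaw":-0.5,"travel":[0,0,-30],"turn":0},{"jaw":-0.5,"travel":[0,0,-30],"turn":0},{"jaw":-0.5,"travel":[0,0,0],"turn":0},{"jaw":-0.5,"travel":[0,0,0],"turn":0}]' 10
python3 - <<'E'
from h import *
s=arm.read_state();P=s['position'];print(s["clock"],np.round(P,2),np.round(s['tool_rot'],2))
c=viewer.camera("wrist");cv2.imwrite("pics/w8.png",cv2.resize(c["img"][:,:,::-1],None,fx=1.5,fy=1.5)) 
c=viewer.camera("top")
for o in ends(c,"top","gauge_a",20):print(o)
g=np.array([491.5,28.2]);a=np.radians(-41.4);y=a
T=g-5*np.array([np.cos(a),np.sin(a)]);d=T-P[:2]
print("T",T,"d",d,"in yaw -41.4:",d[0]*np.cos(y)+d[1]*np.sin(y), d[0]*np.sin(y)-d[1]*np.cos(y))
E
```

```text
clock: 29.55
position: [468.5, -269.5, 321.1]
tool_rot: [179.9, 0.1, 75.8]
force: [0.4, -0.5, -0.8]
grip_width: 69.4
finger_force: 0.0
29.55 [ 468.51 -269.49  321.07] [1.7985e+02 6.0000e-02 7.5790e+01]
(0.87, [549.2, -263.7, 111.7, 23.0, 74.1], [546.0, -268.7])
(0.71, [473.9, -245.9, 123.0, 25.0, 76.1], [473.7, -248.0])
(0.59, [492.5, 28.2, 156.6, 27.5, -41.4], [487.2, 32.4])
T [487.74944465  31.50655933] d [ 19.24143214 300.994888  ] in yaw -41.4: -184.61827959542038 -238.5041847738322
```

View pics/w8.png

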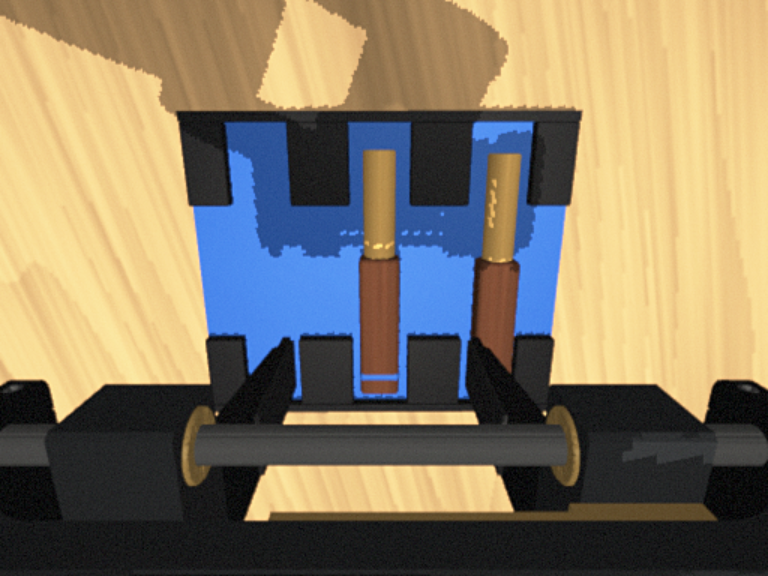

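gauge_b lies flat in the middle channel at (380,270), tip up like gauge_c at (500,260), clear of the lands. Next is gauge_a.

```bash
python3 -m creep '[{"jaw":-0.5,"travel":[20,-3.5,0],"turn":0},{"jaw":-0.5,"travel":[32,-6,0],"turn":0},{"jaw":-0.5,"travel":[32,-6,0],"turn":0},{"jaw":-0.5,"travel":[32,-6,0],"turn":0},{"jaw":-0.5,"travel":[32,-6,0],"turn":0},{"jaw":-0.5,"travel":[32,-6,0],"turn":0},{"jaw":-0.5,"travel":[32,-6,0],"turn":0},{"jaw":-0.5,"travel":[32,-6,0],"turn":0},{"jaw":-0.5,"travel":[32,-6,0],"turn":0},{"jaw":-0.5,"travel":[20,-3.5,0],"turn":0}]'
python3 -m creep '[{"jaw":-0.5,"travel":[0,0,0],"turn":8.4},{"jaw":-0.5,"travel":[0,0,0],"turn":8.4},{"jaw":-0.5,"travel":[0,0,0],"turn":8.4},{"jaw":-0.5,"travel":[0,0,0],"turn":8.4},{"jaw":-0.5,"travel":[0,0,0],"turn":8.4},{"jaw":-0.5,"travel":[0,0,0],"turn":8.4},{"jaw":-0.5,"travel":[0,0,0],"turn":8.4}]'
python3 -m creep '[{"jaw":-0.5,"travel":[0,0,0],"turn":8.4},{"jaw":-0.5,"travel":[0,0,0],"turn":8.4},{"jaw":-0.5,"travel":[0,0,0],"turn":8.4},{"jaw":-0.5,"travel":[0,0,0],"turn":8.4},{"jaw":-0.5,"travel":[0,0,0],"turn":8.4},{"jaw":-0.5,"travel":[0,0,0],"turn":8.4},{"jaw":-0.5,"travel":[0,0,0],"turn":8.0},{"jaw":-0.5,"travel":[0,0,0],"turn":0},{"jaw":-0.5,"travel":[0,0,0],"turn":0}]'
cat >> h.py <<'E'
def midline(c,m,z,P,yaw):
    """in tool axes: for slices along tool x, the y-range of the mask on plane z"""
    v,u=np.nonzero(m);Q=np.array([pix2plane(c,a,b,z)[:2] for a,b in zip(u,v)])-P[:2];y=np.radians(yaw)
    X=Q[:,0]*np.cos(y)+Q[:,1]*np.sin(y);Y=Q[:,0]*np.sin(y)-Q[:,1]*np.cos(y)
    for a in range(-90,100,15):
        k=abs(X-a)<4
        if k.sum()>3: print(a,"y",np.round([Y[k].min(),Y[k].max(),(Y[k].min()+Y[k].max())/2],1))
    print("x range",X.min().round(1),X.max().round(1))
E
python3 - <<'E'
from h import *
s=arm.read_state();P=s['position'];print(s["clock"],np.round(P,2),np.round(s['tool_rot'],2))
c=viewer.camera("wrist");save(c,"w9.png")
for o in ends(c,"wrist","gauge_a",18):print(o)
for d in models.silhouettes("wrist","gauge_a")[:2]:
    print(d["p"]);midline(c,d["region"],15,P,s['tool_rot'][2])
E
```

```text
clock: 30.7
position: [487.1, 32.9, 317.9]
tool_rot: [-179.8, 0.0, 75.9]
force: [-0.7, -0.6, -1.4]
grip_width: 71.3
finger_force: 0.0
clock: 31.4
position: [487.2, 31.1, 317.8]
tool_rot: [-179.9, 0.2, 16.6]
force: [0.2, -0.6, 0.2]
grip_width: 71.3
finger_force: 0.0
clock: 32.3
position: [487.4, 31.1, 318.4]
tool_rot: [179.9, 0.1, -41.2]
force: [-0.2, -0.3, -0.2]
grip_width: 71.3
finger_force: 0.0
32.3 [487.41  31.07 318.44] [ 1.7993e+02  9.0000e-02 -4.1240e+01]
(0.93, [485.2, -208.5, 54.4, 20.3, 75.5], [484.7, -203.9])
(0.68, [492.9, 26.4, 160.2, 27.3, -41.1], [493.3, 26.3])
0.93
x range 138.8 163.1
0.68
-75 y [-12.9  12.   -0.4]
-60 y [-13.8  12.9  -0.4]
-45 y [-12.6  13.8   0.6]
-30 y [-13.5  13.6   0.1]
-15 y [-13.3  12.4  -0.4]
0 y [-13.1  13.2   0.1]
15 y [-12.9  12.1  -0.4]
30 y [-9.9 10.   0. ]
45 y [-9.7  8.9 -0.4]
60 y [-9.6  8.7 -0.4]
75 y [-10.4   8.6  -0.9]
90 y [-9.3  7.6 -0.9]
x range -74.5 87.4
```

```bash
python3 -m creep '[{"jaw":-0.5,"travel":[1.5,-1.3,20],"turn":0},{"jaw":-0.5,"travel":[0,0,25],"turn":0},{"jaw":-0.5,"travel":[0,0,25],"turn":0},{"jaw":-0.5,"travel":[0,0,25],"turn":0},{"jaw":-0.5,"travel":[0,0,15],"turn":0},{"jaw":-0.5,"travel":[0,0,10],"turn":0},{"jaw":-0.5,"travel":[0,0,4],"turn":0},{"jaw":-0.5,"travel":[0,0,0],"turn":0},{"jaw":-0.5,"travel":[0,0,0],"turn":0},{"jaw":-0.5,"travel":[0,0,0],"turn":0}]'
```

```text
clock: 33.45
position: [490.2, 31.0, 196.6]
tool_rot: [-179.9, -0.1, -41.4]
force: [-0.3, 0.5, -0.2]
grip_width: 71.1
finger_force: 0.0
```

```bash
python3 -m creep '[{"jaw":-0.5,"travel":[0,0,3],"turn":0},{"jaw":-0.5,"travel":[0,0,1.2],"turn":0},{"jaw":-0.5,"travel":[0,0,0],"turn":0},{"jaw":-0.5,"travel":[0,0,0],"turn":0}]'
python3 -m creep '[{"jaw":1,"travel":[0,0,0],"turn":0},{"jaw":1,"travel":[0,0,0],"turn":0},{"jaw":1,"travel":[0,0,0],"turn":0},{"jaw":1,"travel":[0,0,0],"turn":0},{"jaw":1,"travel":[0,0,0],"turn":0},{"jaw":1,"travel":[0,0,0],"turn":0},{"jaw":1,"travel":[0,0,0],"turn":0},{"jaw":1,"travel":[0,0,0],"turn":0}]' 10
python3 -m creep '[{"jaw":1,"travel":[0,0,0],"turn":0},{"jaw":1,"travel":[0,0,0],"turn":0}]' 40
```

```text
clock: 33.85
position: [489.6, 31.0, 191.3]
tool_rot: [180.0, 0.0, -41.4]
force: [-0.9, 0.0, 1.0]
grip_width: 71.7
finger_force: 0.0
clock: 34.65
position: [489.7, 31.0, 191.3]
tool_rot: [180.0, 0.0, -41.4]
force: [-1.0, -0.4, 0.4]
grip_width: 25.8
finger_force: 10.0
clock: 34.85
position: [489.7, 31.0, 191.4]
tool_rot: [180.0, 0.0, -41.4]
force: [-0.4, 0.4, 0.3]
grip_width: 25.9
finger_force: 40.0
```

```bash
python3 -m creep '[{"jaw":1,"travel":[0,0,-5],"turn":0},{"jaw":1,"travel":[0,0,-15],"turn":0},{"jaw":1,"travel":[0,0,-25],"turn":0},{"jaw":1,"travel":[0,0,-30],"turn":0},{"jaw":1,"travel":[0,0,-30],"turn":0},{"jaw":1,"travel":[0,0,-20],"turn":0},{"jaw":1,"travel":[0,0,0],"turn":0}]'
python3 -m creep '[{"jaw":1,"travel":[0,0,0],"turn":-8.4},{"jaw":1,"travel":[0,0,0],"turn":-8.4},{"jaw":1,"travel":[0,0,0],"turn":-8.4},{"jaw":1,"travel":[0,0,0],"turn":-8.4},{"jaw":1,"travel":[0,0,0],"turn":-8.4},{"jaw":1,"travel":[0,0,0],"turn":-8.4},{"jaw":1,"travel":[0,0,0],"turn":-8.4}]'
python3 -m creep '[{"jaw":1,"travel":[0,0,0],"turn":-8.4},{"jaw":1,"travel":[0,0,0],"turn":-8.4},{"jaw":1,"travel":[0,0,0],"turn":-8.4},{"jaw":1,"travel":[0,0,0],"turn":-8.4},{"jaw":1,"travel":[0,0,0],"turn":-8.4},{"jaw":1,"travel":[0,0,0],"turn":-8.4},{"jaw":1,"travel":[0,0,0],"turn":-8.0},{"jaw":1,"travel":[0,0,0],"turn":0},{"jaw":1,"travel":[0,0,0],"turn":0}]'
python3 - <<'E'
from h import *
s=arm.read_state();P=s['position'];print(np.round(P,2),np.round(s['tool_rot'],2));y=np.radians(s['tool_rot'][2])
d=np.array([395.7,-251.0])-P[:2];print(d[0]*np.cos(y)+d[1]*np.sin(y), d[0]*np.sin(y)-d[1]*np.cos(y))
E
```

```text
clock: 35.55
position: [490.7, 31.0, 320.2]
tool_rot: [-179.7, -0.3, -41.4]
force: [0.9, 0.7, -0.8]
grip_width: 25.9
finger_force: 40.0
clock: 36.25
position: [489.1, 31.1, 314.3]
tool_rot: [-179.9, 0.2, 17.7]
force: [-0.4, -0.6, -1.1]
grip_width: 25.8
finger_force: 40.0
clock: 37.15
position: [489.3, 31.0, 315.0]
tool_rot: [-179.9, 0.0, 75.6]
force: [-0.1, 0.7, -1.3]
grip_width: 25.7
finger_force: 40.0
[489.29  31.04 315.05] [-1.7988e+02  2.0000e-02  7.5620e+01]
-296.44324698373026 -20.636046306458994
```

```bash
python3 -m creep '[{"jaw":1,"travel":[-20,-1.5,0],"turn":0},{"jaw":1,"travel":[-32,-2.2,0],"turn":0},{"jaw":1,"travel":[-32,-2.2,0],"turn":0},{"jaw":1,"travel":[-32,-2.2,0],"turn":0},{"jaw":1,"travel":[-32,-2.2,0],"turn":0},{"jaw":1,"travel":[-32,-2.2,0],"turn":0},{"jaw":1,"travel":[-32,-2.2,0],"turn":0},{"jaw":1,"travel":[-32,-2.2,0],"turn":0},{"jaw":1,"travel":[-32,-2.2,0],"turn":0},{"jaw":1,"travel":[-20.5,-1.5,0],"turn":-0.2},{"jaw":1,"travel":[0,0,0],"turn":0},{"jaw":1,"travel":[0,0,0],"turn":0}]'
python3 -m creep '[{"jaw":1,"travel":[0,0,20],"turn":0},{"jaw":1,"travel":[0,0,20],"turn":0},{"jaw":1,"travel":[0,0,20],"turn":0},{"jaw":1,"travel":[0,0,10],"turn":0},{"jaw":1,"travel":[0,0,0],"turn":0},{"jaw":1,"travel":[0,0,0],"turn":0},{"jaw":1,"travel":[0,0,0],"turn":0}]'
python3 - <<'E'
from h import *
s=arm.read_state();P=s['position'];yaw=s['tool_rot'][2];print(np.round(P,2),np.round(s['tool_rot'],2))
c=viewer.camera("wrist");save(c,"w10.png")
im=c["img"].astype(int)
# row of far lands/blue floor: along tool x=+60, z=12, blue vs black as tool y goes
y=np.radians(yaw)
for X,z in((55,12),(55,4),(80,12)):
  row=""
  for Y in np.arange(-60,125,2.):
    p=[P[0]+X*np.cos(y)+Y*np.sin(y),P[1]+X*np.sin(y)-Y*np.cos(y),z];u,v=np.round(proj(c,p)).astype(int)
    if not(0<=u<512 and 0<=v<384): row+="?";continue
    r,g,b=im[v,u]; row+="B" if b>r+40 else "k" if max(r,g,b)<75 else "y"
  print(X,z,row)
for d in models.silhouettes("wrist","gauge_a"):
    v,u=np.nonzero(d["region"]);
    if len(u):
      k=abs(v-(v.min()+10))<2;p=pix2plane(c,u[k].mean(),v.min(),P[2]-181.3+9)-P
      print(round(d["p"],2),len(u),u.mean(),v.min(),v.max(),"tip in tool:",p[0]*np.cos(y)+p[1]*np.sin(y),p[0]*np.sin(y)-p[1]*np.cos(y))
E
```

```text
clock: 38.35
position: [396.8, -251.3, 315.9]
tool_rot: [-180.0, -0.1, 75.8]
force: [0.5, -0.4, -2.2]
grip_width: 25.8
finger_force: 40.0
clock: 39.05
position: [397.5, -251.5, 247.6]
tool_rot: [179.9, 0.1, 76.0]
force: [0.4, 0.5, -1.1]
grip_width: 25.7
finger_force: 40.0
[ 397.52 -251.47  247.63] [1.7988e+02 5.0000e-02 7.6010e+01]
55 12 yyyyyyyykkkkkkkkkkkkkBBBByyyyyyyyyyyyyBBkkkkkkkkkkkkkkkkkkBBBBByyyyyyyyyyyBBkkkkkkkkkkkkkkkkk
55 4 yyyyyyykkkkkkkkkkkkkkBBByyyyyyyyyyyyyyBBkkkkkkkkkkkkkkkkkkkBBBBByyyyyyyyyyyBBBkkkkkkkkkkkkkkk
80 12 yyyyyyyykkkkkkkkkkkkkBBBByyyyyyyyyyyyyBBkkkkkkkkkkkkkkkkkkBBBBByyyyyyyyyyyBBkkkkkkkkkkkkkkkkk
0.94 8922 253.46693566464918 96 342 tip in tool: 83.50795438726543 1.5384404436320267
0.8 7297 455.5579005070577 102 283 tip in tool: 80.89122232971128 107.06561992746306
0.68 5373 354.2923878652522 100 256 tip in tool: 81.74548305121539 53.49573096114303
```

```bash
python3 -m creep '[{"jaw":1,"travel":[0,-0.8,10],"turn":0.1},{"jaw":1,"travel":[0,0,15],"turn":0},{"jaw":1,"travel":[0,0,10],"turn":0},{"jaw":1,"travel":[0,0,8],"turn":0},{"jaw":1,"travel":[0,0,4],"turn":0},{"jaw":1,"travel":[0,0,2],"turn":0},{"jaw":1,"travel":[0,0,0],"turn":0},{"jaw":1,"travel":[0,0,0],"turn":0},{"jaw":1,"travel":[0,0,0],"turn":0}]'
python3 -m creep '[{"jaw":1,"travel":[0,0,0.8],"turn":0},{"jaw":1,"travel":[0,0,0.6],"turn":0},{"jaw":1,"travel":[0,0,0],"turn":0},{"jaw":1,"travel":[0,0,0],"turn":0}]'
```

```text
clock: 40.05
position: [396.4, -251.3, 197.9]
tool_rot: [179.9, 0.0, 75.9]
force: [-0.0, -0.2, -0.8]
grip_width: 25.6
finger_force: 40.0
clock: 40.45
position: [396.2, -251.1, 195.9]
tool_rot: [-180.0, -0.0, 75.9]
force: [0.8, -0.9, -0.7]
grip_width: 25.7
finger_force: 40.0
```

```bash
python3 -m creep '[{"jaw":1,"travel":[0,0,0.5],"turn":0},{"jaw":1,"travel":[0,0,0],"turn":0},{"jaw":1,"travel":[0,0,0],"turn":0}]'
python3 -m creep '[{"jaw":1,"travel":[0,0,0.4],"turn":0},{"jaw":1,"travel":[0,0,0],"turn":0},{"jaw":1,"travel":[0,0,0],"turn":0}]'
```

```text
clock: 40.75
position: [396.1, -251.1, 195.4]
tool_rot: [-180.0, -0.0, 75.9]
force: [-0.6, -0.5, -1.4]
grip_width: 25.7
finger_force: 40.0
clock: 41.05
position: [396.2, -251.2, 195.3]
tool_rot: [-180.0, -0.0, 75.9]
force: [-1.7, 0.8, 3.2]
grip_width: 25.6
finger_force: 40.0
```

Contact at the expected height. I'll release, rise and verify.

```bash
python3 -m creep '[{"jaw":0.2,"travel":[0,0,0],"turn":0},{"jaw":0.2,"travel":[0,0,0],"turn":0},{"jaw":0.2,"travel":[0,0,0],"turn":0},{"jaw":0.2,"travel":[0,0,-5],"turn":0},{"jaw":0.2,"travel":[0,0,-10],"turn":0},{"jaw":0.2,"travel":[0,0,-20],"turn":0},{"jaw":0.2,"travel":[0,0,-30],"turn":0},{"jaw":0.2,"travel":[0,0,-30],"turn":0},{"jaw":0.2,"travel":[0,0,-40],"turn":0},{"jaw":0.2,"travel":[-20,0,-20],"turn":0},{"jaw":0.2,"travel":[0,0,0],"turn":0},{"jaw":0.2,"travel":[0,0,0],"turn":0}]' 10
python3 - <<'E'
from h import *
s=arm.read_state();P=s['position'];yaw=s['tool_rot'][2];print(s["clock"],np.round(P,2),np.round(s['tool_rot'],2))
c=viewer.camera("wrist")
for d in models.silhouettes("wrist","gauge_a"):
    print(d["p"]);midline(c,d["region"],22,P,yaw)
for o in ends(c,"wrist","tray",8):print("tray",o)
c=viewer.camera("top")
for t,z in(("gauge_a",20),("ruler",5),("tray",8)):
  for o in ends(c,"top",t,z):print(t,o)
c=viewer.camera("scene")
for t in("gauge_a","punch","slug_1","ruler","cleaner"):print(t,[(np.round(d["at"]).astype(int).tolist(),round(d["p"],2)) for d in models.look_for("scene",t)])
E
```

```text
clock: 42.25
position: [391.1, -270.5, 350.5]
tool_rot: [179.9, 0.0, 75.8]
force: [-0.5, 1.1, -0.4]
grip_width: 37.8
finger_force: 0.0
42.25 [ 391.15 -270.5   350.55] [1.7994e+02 1.0000e-02 7.5840e+01]
0.87
-60 y [66.2 85.  75.6]
-45 y [61.  88.8 74.9]
-30 y [60.3 88.7 74.5]
-15 y [60.4 88.6 74.5]
0 y [60.7 88.4 74.6]
15 y [60.3 88.8 74.5]
30 y [60.1 88.9 74.5]
45 y [63.7 83.8 73.7]
60 y [64.6 83.7 74.2]
75 y [63.5 83.9 73.7]
90 y [64.4 84.  74.2]
x range -57.0 102.2
0.71
-60 y [-6.5 -2.1 -4.3]
-45 y [-12.   14.3   1.2]
-30 y [-11.8  14.1   1.2]
-15 y [-11.7  15.    1.7]
0 y [-11.5  13.7   1.1]
15 y [-11.3  13.6   1.1]
30 y [-11.2  15.4   2.1]
45 y [-8.  11.2  1.6]
60 y [-7.9 11.   1.6]
75 y [-7.8 11.8  2. ]
90 y [-7.6 10.7  1.5]
x range -57.1 103.0
0.64
-60 y [137.9 164.4 151.2]
-45 y [132.8 165.4 149.1]
-30 y [132.2 165.1 148.6]
-15 y [132.9 165.7 149.3]
0 y [131.8 165.2 148.5]
15 y [131.7 164.4 148.1]
30 y [132.7 164.6 148.6]
45 y [137.7 159.1 148.4]
60 y [137.3 159.  148.2]
75 y [137.4 159.7 148.5]
90 y [137.4 158.6 148. ]
x range -58.2 100.5
tray (0.9, [471.6, -266.9, 244.6, 205.8, -14.1], [473.8, -251.2])
gauge_a (0.92, [396.8, -247.5, 160.0, 26.0, 76.2], [395.3, -252.3])
gauge_a (0.75, [542.9, -284.0, 158.6, 26.7, 75.1], [540.6, -289.3])
gauge_a (0.69, [468.3, -263.5, 165.0, 30.6, 77.8], [468.5, -265.8])
ruler (0.83, [381.8, 198.2, 199.7, 31.3, 7.3], [379.7, 198.7])
tray (0.85, [470.0, -264.7, 245.5, 209.7, -14.2], [476.0, -252.5])
gauge_a [([469, -272, 27], 0.89), ([399, -256, 23], 0.82), ([542, -294, 23], 0.77), ([748, 58, 45], 0.59)]
punch [([458, 376, 20], 0.72)]
slug_1 [([741, -35, 47], 0.66), ([750, 58, 45], 0.54)]
ruler [([387, 199, 7], 0.71), ([675, 268, 55], 0.46)]
cleaner [([776, -119, 96], 0.6), ([398, -254, 26], 0.31)]
```

All three gauges lie parallel about 74 mm apart. Each shows its full 160 mm with the narrow brass end to the tray's +x, and the other things I checked are unmoved.

```bash
python3 -c "
from workcell import arm
print(arm.finish_job())"
```

```text
the job is handed in; nothing more can be done
None
```

The job is handed in at about 42 s: gauge_b lies flat in the middle channel and gauge_a in the third, tips pointing the same way as gauge_c; I first gripped gauge_b too low, so I put it back in the bore and regripped it higher before placing it.

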